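# Scan the bracket, then counter-hold its hidden bolt head

## Robot

A 6-joint arm with a two-finger parallel gripper is mounted at the origin on the work surface. World frame = base frame: x ahead of the robot, y to its left, z up, the work surface at z = 0. Lengths are in m, angles in rad, forces in N, time in s.
With the tool pointing down it reaches from about 0.375 to 0.975 m from the base axis. Payload 3.8 kg.
Tool frame: the origin (TCP) lies midway between the tips of the shut fingers; the grasp point (between the pads) lies 19 mm behind it; z points along the fingers, y is the line along which they close (so a half turn about z gives the same grasp; the last joint's range is limited). The gripper opens to 85 mm and grips with 20 to 120 N. Pads are 22 mm wide; open, the fingers measure 114 mm over their backs; the gripper's body (76 mm by 85 mm) begins 54 mm behind the grasp point. The pads swing forward as they close: fully open they stand 13 mm farther back than shut.
Start: joints at [1.167, 0.264, 1.604, -0, 1.274, -0.037], TCP at [0.242, 0.63, 0.193] pointing down, gripper open.
Joint ranges: [-2.63, 2.63], [-0.94, 2.18], [0.31, 2.57], [-1.31, 4.45], [0, 2.66], [-2.55, 2.55]. Speed limits (rad/s): [2.57, 2.57, 3.14, 3.14, 3.14, 3.14].

## Interface

Orientations are given as a rotation vector (axis times angle).
In Python, from workcell import read_state, vision, ticket gives the robot as it stands. The module is installed in compiled form; this text tells all that it offers.
- The arm moves only by the tool jog_arm, never from a script. Its arguments are lists of equal length, an entry for each row: "turn": the turn, a rotation vector about the tool's x, y, z in rad, a list of three; "delta_pos": the shift along the tool's x, y, z in m, a list of three; "gripper": the finger opening in m, from 0 to 0.0854. In form: {"turn": [[rx, ry, rz], ...], "delta_pos": [[dx, dy, dz], ...], "gripper": [gripper, ...]}. A call has 1 to 20 rows; each row shifts and turns the commanded pose from where the row before left it, along the tool's axes as they then stand; what a row does not reach is not made up. A row lasts 1/12 s, in which the tool goes at most 41.7 mm and 7.16 degrees, less where a joint would pass 70% of its speed; a pose out of reach is approached as far as the arm can. A call with a gripper value outside its range is refused whole. The fingers move at their own pace and stop on an object; "grip_force" is the grip in N (left out, the last holds). Time passes only in rows, so rows that do not move let the fingers close. It gives the time, the measured TCP pose, the force, the opening and the grip force at its end, in the units of the state.
- read_state(): the state, without advancing time (a new reading comes with each control period).
- vision.read_camera(name): name is "scene" or "top" or "wrist"; returns the picture (480x640x3 uint8, red, green, blue); there is no depth.
- vision.calibration(name): a dict with "vfov" (degrees; the focal length in pixels is half the picture's height over the tangent of half this angle, whatever the lens; pixels are square), "cx", "cy" (the principal point, pixels), "R" (3x3) and "t" (3): a world point X has camera coordinates R X + t; the wrist camera has in their place "mount" (4x4, takes a point from camera to tool coordinates, whose origin is the TCP and whose axes are the flange's). Camera axes: x right, y down, z forward; pixel columns grow to the right and rows downward; lengths in m; the calibration is good to about 2 mm. A picture is of the moment at which its call begins: read the wrist's pose just before it. calibration takes no time and is no camera call.
- ticket.finish_job(): hands the job in; it is judged then, once.
The state is a dict: "time": time; "q": joint angles; "joint_vel": joint speeds; "joint_torque": joint torques, N m; "tool_pos": TCP position; "tcp_rot": TCP orientation; "wrist_force": force on the tool from outside, world axes, zero at the start; "torque": the same for the moment, N m; "width": opening from 0.0 (shut) to 1.0 (fully open); "grip_force": force on a finger pad.
Only numpy, scipy, OpenCV 4.12 (cv2) and the standard library are available. Lean on these libraries where they do the work, as an engineer would, in place of code of your own. Each camera call takes 0.05 s, during which the arm holds its last target. There are 200 camera calls.

## Task

On the shoe factory's cementing bench, pick up the hand scanner (it reads continuously), hold it steady for about a second squarely in front of the bar label on the upright bracket, window about 8 cm from the label, and stand it back upright on its rubber mat. Then reach down into the narrow gap behind the bracket's front plate, grip the hexagon bolt head that the nut runner is dragging round, and hold it so that it no longer turns. Finish while still gripping the bolt head, and leave the other things on the bench where they are.

Things in the scene. Friction and masses are not known exactly. Their poses are not given: they have to be found in the camera images.
- bracket: fixed dark steel bracket on the bench, two upright plates 8 mm thick, y -80 to +120 mm: front plate x -4 to +4 mm, top z 160 mm; rear plate x 50 to 58 mm, top z 140 mm. Origin on the bench under the front plate, below the bolt; x square to the plates, away from the robot, y along them, z up
- gap (a point): middle of the gap between the plates at the level of the front plate's top, over the bolt head; the gap is 46 mm wide (bracket's x), open at the top and both ends; floor 12 mm above the bench. Axes as the bracket's
- runner (a point): middle of the grey nut runner, 40 mm thick, that lies along the bolt's axis on a post in front of the front plate: bracket x -18 to -170, y -20 to +20, top z 145 mm; foot y -35 to +35 mm. Keep clear of it. Axes as the bracket's
- label (a point): centre of the bar label (44 x 30 mm, white with black bars) on the front of the front plate, facing the bracket's -x; at x -5, y +85, z 130 mm of the bracket; axes as the bracket's
- head (a point): centre of the bolt head in the gap: bracket x 26, y 0, z 125 mm, 35 mm below the front plate's top. Steel hexagon, 24 mm across flats, 28 mm across corners, 16 mm thick along bracket x: grip it across bracket y from straight above. A spacer 26 mm across fills the 14 mm between it and the front plate. The point does not turn; axes as the bracket's
- bolt (a joint): turn of the bolt about the bracket's x axis, rad; starts at any angle and grows without end at about 0.5 rad/s, driven by about 0.15 N m, while nothing holds the head; a firm grip (20 N or more) stops it at any angle
- scanner: grey hand scanner, 0.13 to 0.25 kg, standing upright on a round foot 64 mm across; origin at the centre of the foot's underside, z up, x forward out of its black window. Handle 28 mm thick up to z 70 mm, head on top 80 x 36 x 34 mm (x -35 to +45 mm, z 68 to 102 mm)
- scanner_grip (a point): where to grip the scanner, across its 36 mm width (its y): in the head, 85 mm above its foot's underside; axes as the scanner's; it stands at 88 mm above the bench on the mat
- scan_spot (a point): the point where the scanner reads, 80 mm straight in front of its window (126 mm in front of scanner_grip, same height), axes as the scanner's; it is to lie on the label
- mat_top (a point): centre of the top of the scanner's square black rubber mat, 120 x 120 mm, 3 mm thick, fixed to the bench; left or right of the bracket
- bowl: white enamel bowl, 180 mm across, 85 mm high; a bystander, leave it alone; origin at the centre of its underside
- sole_stack: stack of tan shoe soles 260 x 86 x 60 mm; a bystander, leave it alone; origin at the centre of its underside
- heel_stack: tan block of heel lifts 60 x 55 x 40 mm, standing beyond the bracket; a bystander, leave it alone; origin at the centre of its underside
- brush: glue brush lying on the bench, about 200 mm long; a bystander, leave it alone; origin at the centre of its underside
- hammer: hammer lying on the bench; a bystander, leave it alone; origin at the centre of its underside
- glue_can: round metal can, 80 mm across, 110 mm high; a bystander, leave it alone; origin at the centre of its underside
- spare_bolt: loose bolt with 24 mm hexagon head standing head down, 52 mm high, in the blue parts tray (120 x 120 x 35 mm); a bystander, leave it alone; origin at the centre of its underside

How it is judged:
On the way, in this order (a step that is already met when the one before it is completed fails the run):
1. the scanner, held in the fingers, is aimed squarely at the label and held steady (distance between scan_spot and label below 0.03 m and angle between the x axis of scan_spot and the x axis of label, either way round below 0.3 rad and x of scanner_grip in the frame of label below -0.05 m and angle between scan_spot's own z axis and vertical below 0.26 rad and linear speed of scanner below 0.03 m/s and angular speed of scanner below 0.25 rad/s and contact force between the fingers and scanner above 0.5 N), for 0.7 s.
2. the scanner stands upright on its mat, let go (horizontal distance between scanner_grip and mat_top below 0.04 m and height (world z) of scanner_grip below 0.095 m and angle between scanner_grip's own z axis and vertical below 0.12 rad and linear speed of scanner below 0.03 m/s and contact force between the fingers and scanner below 0.1 N), for 0.3 s.
At the end, for the whole second after the job is handed in: The bolt head is between the fingers (grasp point within 20 mm of its centre), pressed with more than 4 N, and the bolt turns at less than 0.05 rad/s; the scanner stands upright (within 0.12 rad) and at rest on the mat, within 40 mm of its centre, not touched by the fingers (all of step 2 and velocity of joint bolt between -0.05 and 0.05 rad/s and distance between the grasp point and head below 0.02 m and contact force between the fingers and bolt above 4 N); the arm keeps its last pose, push and grip.
It fails at once if a bystander (bowl, soles, heel lifts, brush, hammer, can or spare bolt) moved by more than 30 mm (distance of any of bowl, sole_stack, heel_stack, brush, hammer, glue_can, spare_bolt from where it was at the start of the episode above 0.03 m).
It also fails if it takes over 64 s, if anything falls off the work surface, if the arm or the gripper's body presses on something with over 40 N, if the wrist force passes 120 N, or if a joint passes its speed limit or range.

## Working session

There is one attempt and no reset: what is moved stays moved. The work goes in short steps, Python scripts to look and compute and a tool call to move; the robot and the scene stay as the last step left them, time stands still between calls to the robot, and variables do not carry over. Pictures are saved under pics/ and viewed, at most 10 in all, crops included, and the job is handed in when it is done.

Besides the shell and the picture viewer there is one more tool, called after "Call:" by a JSON object that holds its "name" and its "arguments", one argument or row to a line. jog_arm: Moves the arm, as the interface text tells. Its arguments: {"type":"object","properties":{"turn":{"type":"array","items":{"type":"array","items":{"type":"number"}}},"delta_pos":{"type":"array","items":{"type":"array","items":{"type":"number"}}},"gripper":{"type":"array","items":{"type":"number"}},"grip_force":{"type":"number"}},"required":["turn","delta_pos","gripper"]}

```bash
mkdir -p pics
python3 - <<'E'
from workcell import read_state, vision
import cv2
s=read_state();print(s)
for n in("scene","top"):
    im=vision.read_camera(n);cv2.imwrite(f"pics/{n}0.png",im[:,:,::-1]);
    print(vision.calibration(n))
print(vision.calibration("wrist"))
E
```

```text
{'time': 0.0, 'q': array([ 1.16711164e+00,  2.64779795e-01,  1.60536871e+00,  1.12729912e-05,
        1.27368390e+00, -3.69122325e-02]), 'joint_vel': array([-0.00012518, -0.00067575,  0.00175693, -0.00094105, -0.00076027,
        0.00076162]), 'joint_torque': array([ 1.78587994e-03, -5.15088201e+01, -3.67326558e+01,  2.41938096e-04,
        1.23434613e-02, -1.60879199e-05]), 'tool_pos': array([0.24174546, 0.62935871, 0.19144702]), 'tcp_rot': array([-0.57281462, -3.08841951,  0.00342891]), 'wrist_force': array([-0.30065171,  1.07521092,  1.47450257]), 'torque': array([ 0.01949768, -0.00809823, -0.02313141]), 'grip_force': 0.0, 'width': 1.001024474027572}
{'vfov': 43.844652801051396, 'cx': 302.7020741670957, 'cy': 234.51235813757978, 'R': array([[ 0.75665647,  0.65364441, -0.01483141],
       [ 0.46522984, -0.5542099 , -0.69022647],
       [-0.45938238,  0.51536431, -0.7234414 ]]), 't': array([-0.40126405, -0.18107918,  1.94911517])}
{'vfov': 42.01580503646721, 'cx': 316.3353501543025, 'cy': 235.38191909185971, 'R': array([[ 0.02030407, -0.9996856 ,  0.01471218],
       [-0.99872439, -0.0209606 , -0.04593745],
       [ 0.04623138, -0.01376069, -0.99883597]]), 't': array([-0.0330653 ,  0.56036291,  1.76756593])}
{'vfov': 64.14508589507138, 'cx': 322.26724637039644, 'cy': 241.42547551747512, 'mount': array([[-2.88130645e-04, -9.60046187e-01, -2.79841447e-01,
         7.09514072e-02],
       [ 9.99999939e-01, -3.32090663e-04,  1.09675490e-04,
        -6.58045937e-04],
       [-1.98226268e-04, -2.79841399e-01,  9.60046224e-01,
        -1.81766588e-01],
       [ 0.00000000e+00,  0.00000000e+00,  0.00000000e+00,
         1.00000000e+00]])}
```

View pics/top0.png

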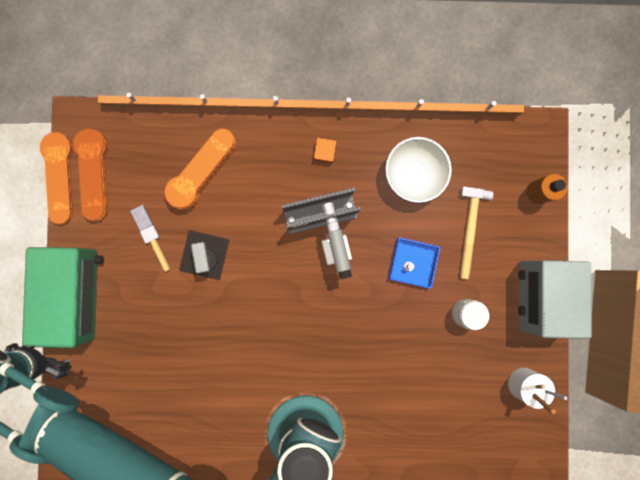

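View pics/scene0.png

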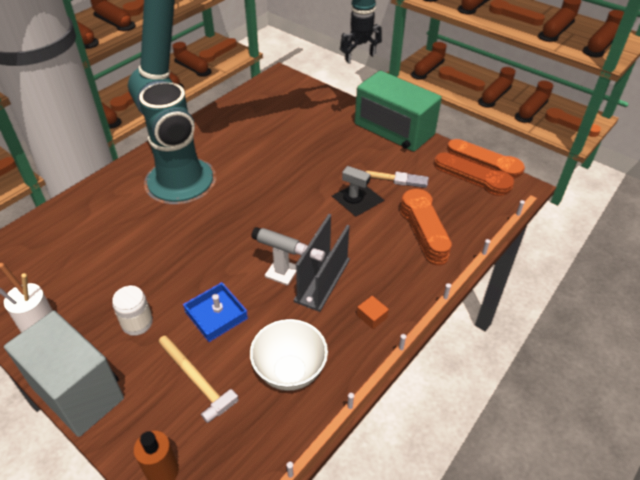

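```bash
cat > h.py <<'E'
from workcell import read_state, vision
import numpy as np, cv2
from scipy.spatial.transform import Rotation as Ro
def cam(n,s=None):
    c=vision.calibration(n); f=240/np.tan(np.radians(c["vfov"]/2))
    if n=="wrist":
        s=s or read_state(); M=np.eye(4);M[:3,:3]=Ro.from_rotvec(s["tcp_rot"]).as_matrix();M[:3,3]=s["tool_pos"]
        T=M@np.array(c["mount"]); R=T[:3,:3].T; t=-R@T[:3,3]
    else: R,t=np.array(c["R"]),np.array(c["t"])
    return f,c["cx"],c["cy"],R,t
def ray(C,u,v):
    f,cx,cy,R,t=C; d=R.T@np.array([(u-cx)/f,(v-cy)/f,1]); return -R.T@t,d
def onz(C,u,v,z):
    o,d=ray(C,u,v); return o+d*(z-o[2])/d[2]
def proj(C,X):
    f,cx,cy,R,t=C; p=R@np.array(X)+t; return np.array([cx+f*p[0]/p[2],cy+f*p[1]/p[2]])
E
python3 - <<'E'
from h import *
t=cv2.imread("pics/top0.png");s=cv2.imread("pics/scene0.png")
s0=read_state();w=vision.read_camera("wrist")[:,:,::-1]
a=cv2.resize(t[175:295,170:370],(800,480),interpolation=cv2.INTER_CUBIC)
cv2.imwrite("pics/c1.png",a)
cv2.imwrite("pics/w0.png",w)
C=cam("top")
for n,u,v,z in[("mat",205,255,.003),("scan",200,258,.1),("brR",359,205,.14),("brFL",290,232,.16)]:print(n,onz(C,u,v,z))
E
```

```text
mat [0.49869177 0.29493382 0.003     ]
scan [0.48923776 0.29232752 0.1       ]
brR [ 0.63815118 -0.1313481   0.14      ]
brFL [0.56152821 0.04951983 0.16      ]
```

View pics/c1.png

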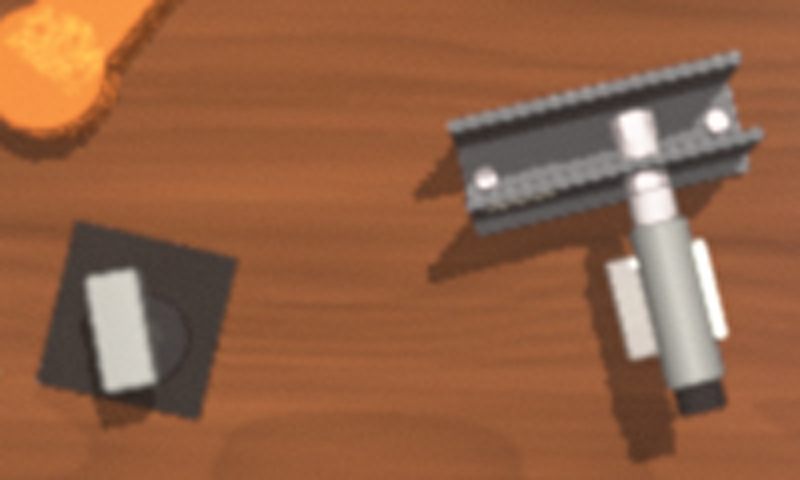

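View pics/w0.png

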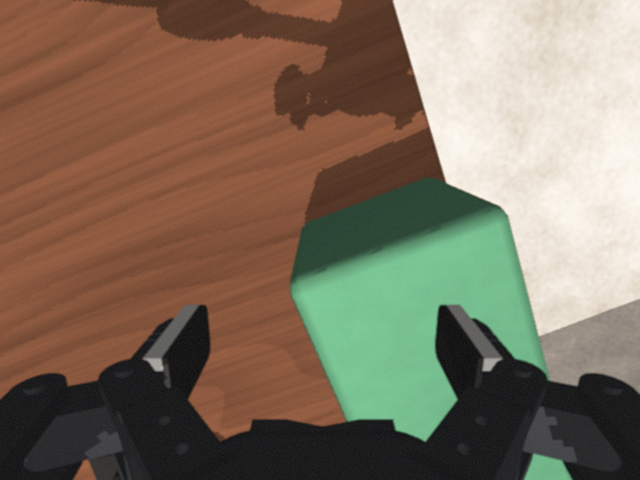

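Run:
```python
from h import *
C=cam("top")
P=lambda u,v,z:onz(C,170+u/4-.375,175+v/4-.375,z)
h=[P(*p,.105) for p in((88,280),(137,270),(155,382),(105,392))]
print("head",np.round(h,4),np.mean(h,0), [np.linalg.norm(h[i]-h[(i+1)%4]) for i in range(4)])
d=(h[0]+h[1]-h[2]-h[3]);print("dir",np.degrees(np.arctan2(d[1],d[0])))
m=[P(*p,.003) for p in((80,222),(237,260),(200,418),(38,380))];print("mat",np.mean(m,0),[np.linalg.norm(m[i]-m[(i+1)%4]) for i in range(4)])
print("foot right edge",P(189,335,.006))
f=P(476,205,.16),P(761,131,.16);r=P(450,127,.14),P(740,57,.14)
for a,b in(f,r):
    d=a-b;print("plate",a,b,np.linalg.norm(d),"yaxis deg-90",np.degrees(np.arctan2(d[1],d[0]))-90)
s=cv2.imread("pics/scene0.png")
a=cv2.resize(s[155:225,320:400],(560,490),interpolation=cv2.INTER_CUBIC)
cv2.imwrite("pics/c2.png",a)
```

```text
head [[0.5247 0.315  0.105 ]
 [0.5321 0.2823 0.105 ]
 [0.4571 0.2681 0.105 ]
 [0.4497 0.3014 0.105 ]] [0.49092013 0.29169144 0.105     ] [np.float64(0.0335288083231953), np.float64(0.0763712422290088), np.float64(0.03411898375121283), np.float64(0.07622389814132519)]
dir 10.503224389572773
mat [0.49980803 0.29689469 0.003     ] [np.float64(0.11536415353970861), np.float64(0.11553492351302179), np.float64(0.118459932276884), np.float64(0.11634118132624259)]
foot right edge [0.48974197 0.2604285  0.006     ]
plate [0.57748082 0.05346814 0.16      ] [ 0.63002203 -0.13212478  0.16      ] 0.1928867861792509 yaxis deg-90 15.80677579342489
plate [0.63007151 0.0724516  0.14      ] [ 0.68088635 -0.11897318  0.14      ] 0.19805452053991493 yaxis deg-90 14.866631392614508
```

View pics/c2.png

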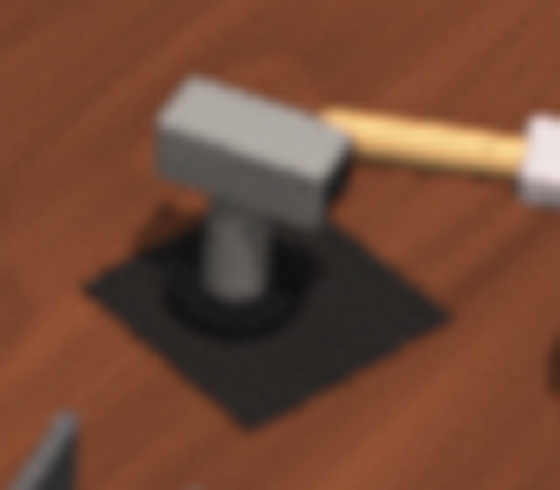

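```bash
cat >> h.py <<'E'
def go(pos,yaw):
    """turn (tool) first, then shift in turned tool axes; -tool x points along yaw"""
    s=read_state();R0=Ro.from_rotvec(s["tcp_rot"])
    c,si=np.cos(yaw),np.sin(yaw); x=np.array([-c,-si,0]);z=np.array([0,0,-1.]);R1=np.column_stack([x,np.cross(z,x),z])
    tr=(R0.inv()*Ro.from_matrix(R1)).as_rotvec()
    print("t",s["time"],"turn",np.round(tr,4),"shift",np.round(R1.T@(np.array(pos)-s["tool_pos"]),4),"w",s["width"],s["grip_force"])
E
python3 -c "
from h import *
go([.478,.289,.25],np.radians(10.5))"
```

```text
t 0.15 turn [-0.0017 -0.0006 -0.55  ] shift [-0.1702 -0.3779 -0.0583] w 1.0055460460251644 0.0
```

Call:
{"name": "jog_arm", "arguments": {
  "turn": [
    [0,0,-0.11],
    [0,0,-0.11],
    [0,0,-0.11],
    [0,0,-0.11],
    [0,0,-0.11],
    [0,0,0],
    [0,0,0],
    [0,0,0],
    [0,0,0],
    [0,0,0],
    [0,0,0],
    [0,0,0],
    [0,0,0],
    [0,0,0],
    [0,0,0],
    [0,0,0],
    [0,0,0],
    [0,0,0]
  ],
  "delta_pos": [
    [0,0,-0.012],
    [0,0,-0.012],
    [0,0,-0.012],
    [0,0,-0.012],
    [0,0,-0.01],
    [-0.0155,-0.0343,0],
    [-0.0155,-0.0343,0],
    [-0.0155,-0.0343,0],
    [-0.0155,-0.0343,0],
    [-0.0155,-0.0343,0],
    [-0.0155,-0.0343,0],
    [-0.0155,-0.0343,0],
    [-0.0155,-0.0343,0],
    [-0.0155,-0.0343,0],
    [-0.0155,-0.0343,0],
    [-0.0155,-0.0343,0],
    [0,0,0],
    [0,0,0]
  ],
  "gripper": [0.085,0.085,0.085,0.085,0.085,0.085,0.085,0.085,0.085,0.085,0.085,0.085,0.085,0.085,0.085,0.085,0.085,0.085]
}}

```text
time: 1.65
tool_pos: [0.4793, 0.2884, 0.2504]
tcp_rot: [0.281, -3.128, 0.0]
wrist_force: [0.2, 0.5, -0.4]
width: 0.993
grip_force: 0.0
```

Run:
```python
from h import *
s=read_state();w=vision.read_camera("wrist")[:,:,::-1];cv2.imwrite("pics/w1.png",w)
np.save("s1.npy",s,allow_pickle=True)
C=cam("wrist",s); print(s["tool_pos"],s["time"],proj(C,[.486,.291,.105]))
go([.486,.291,.069],np.radians(10.5))
```

```text
[0.47925286 0.28835739 0.25042686] 1.65 [324.56790083 222.95543089]
t 1.7 turn [ 0.0004 -0.0008 -0.0022] shift [-0.0076  0.      0.1814] w 0.9959096236204762 0.0
```

View pics/w1.png

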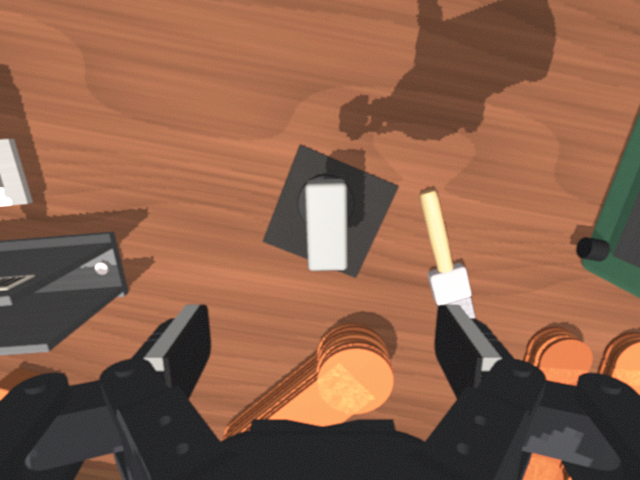

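Run:
```python
from h import *
s=np.load("s1.npy",allow_pickle=True).item();C=cam("wrist",s)
w=cv2.imread("pics/w1.png");hsv=cv2.cvtColor(w,cv2.COLOR_BGR2HSV)
m=((hsv[...,1]<60)&(hsv[...,2]>110)).astype(np.uint8);m[:, :290]=0;m[:,370:]=0;m[:150]=0;m[290:]=0
c=max(cv2.findContours(m,0,2)[0],key=cv2.contourArea);r=cv2.minAreaRect(c);b=cv2.boxPoints(r);print(r)
h=np.array([onz(C,*p,.105) for p in b]);print(h.round(4),h.mean(0),[np.linalg.norm(h[i]-h[(i+1)%4]).round(4) for i in range(4)])
e=max((h[i]-h[(i+1)%4] for i in range(4)),key=np.linalg.norm);print(np.degrees(np.arctan2(e[1],e[0])))
mm=[onz(C,*p,.003) for p in((302,145),(398,185),(356,276),(264,241))];print("mat",np.mean(mm,0),[np.linalg.norm(mm[i]-mm[(i+1)%4]) for i in range(4)])
# rear plate/front plate left ends
for p in((113,233),(127,293)):print(p,onz(C,*p,.012))
```

```text
((325.8333435058594, 226.50213623046875), (87.42871856689453, 41.3427619934082), 89.26547241210938)
[[0.4547 0.268  0.105 ]
 [0.448  0.3026 0.105 ]
 [0.5255 0.319  0.105 ]
 [0.5327 0.2821 0.105 ]] [0.49023244 0.29291791 0.105     ] [np.float64(0.0352), np.float64(0.0793), np.float64(0.0376), np.float64(0.0793)]
10.242325481991763
mat [0.49804029 0.30005243 0.003     ] [np.float64(0.11529898679449378), np.float64(0.11760167047276358), np.float64(0.11688551125009548), np.float64(0.11800679520382183)]
(113, 233) [0.56204079 0.06121989 0.012     ]
(127, 293) [0.63374863 0.07964941 0.012     ]
```

Call:
{"name": "jog_arm", "arguments": {
  "turn": [
    [0,0,0],
    [0,0,0],
    [0,0,0],
    [0,0,0],
    [0,0,0],
    [0,0,0],
    [0,0,0],
    [0,0,0],
    [0,0,0],
    [0,0,0],
    [0,0,0],
    [0,0,0]
  ],
  "delta_pos": [
    [-0.007,0,0.037],
    [0,0,0.037],
    [0,0,0.037],
    [0,0,0.035],
    [0,0,0.025],
    [0,0,0.012],
    [0,0,0],
    [0,0,0],
    [0,0,0],
    [0,0,0],
    [0,0,0],
    [0,0,0]
  ],
  "gripper": [0.085,0.085,0.085,0.085,0.085,0.085,0.085,0.0,0.0,0.0,0.0,0.0],
  "grip_force": 40
}}

```text
time: 2.7
tool_pos: [0.4865, 0.2921, 0.0695]
tcp_rot: [-0.287, 3.126, 0.002]
wrist_force: [0.8, -0.3, -0.6]
width: 0.295
grip_force: 0.0
```

Call:
{"name": "jog_arm", "arguments": {
  "turn": [
    [0,0,0],
    [0,0,0]
  ],
  "delta_pos": [
    [0,0,0],
    [0,0,0]
  ],
  "gripper": [0.0,0.0]
}}

```text
time: 2.87
tool_pos: [0.4857, 0.2915, 0.0684]
tcp_rot: [-0.287, 3.128, 0.001]
wrist_force: [-0.9, 0.1, -0.5]
width: 0.002
grip_force: 0.0
```

Run:
```python
from h import *
s=read_state();w=vision.read_camera("wrist")[:,:,::-1];cv2.imwrite("pics/w2.png",w);print(s["width"],s["grip_force"],s["tool_pos"],s["wrist_force"])
```

```text
0.0019235047109533055 0.0 [0.48566589 0.2915281  0.06837092] [-0.86912791  0.13906005 -0.45229358]
```

View pics/w2.png

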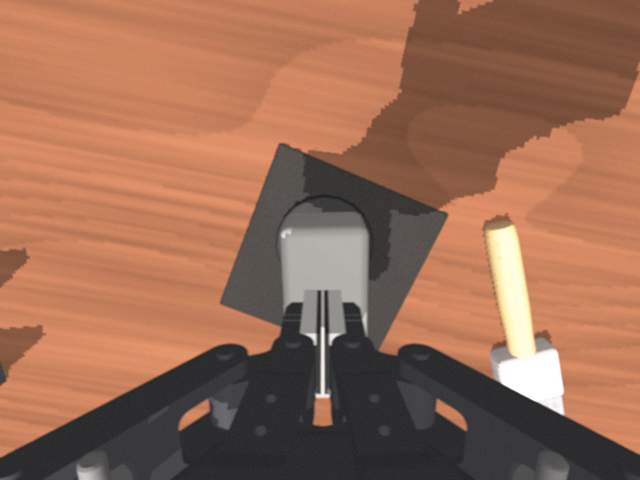

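Run:
```python
from h import *
s=read_state();C=cam("wrist",s)
print("campos",ray(C,0,0)[0],"tcp px",proj(C,s["tool_pos"]))
a,b,c=[onz(C,*p,.003) for p in((282,144),(447,214),(222,302))];print(np.linalg.norm(a-b),np.linalg.norm(a-c),"centre",(b+c)/2)
for z in(.105,): 
  a,b=onz(C,283,228,z),onz(C,368,228,z);print(a,b,np.linalg.norm(a-b))
w=vision.read_camera("scene")[:,:,::-1];cv2.imwrite("pics/c3.png",cv2.resize(w[130:230,300:420],(720,600),interpolation=2))
```

```text
campos [0.41543877 0.27784912 0.24986061] tcp px [323.46872188 276.04294993]
0.11613779347755815 0.1170309415754054 centre [0.49789458 0.2989578  0.003     ]
[0.45445898 0.26951109 0.105     ] [0.4484353 0.3021124 0.105    ] 0.03315313415560789
```

View pics/c3.png

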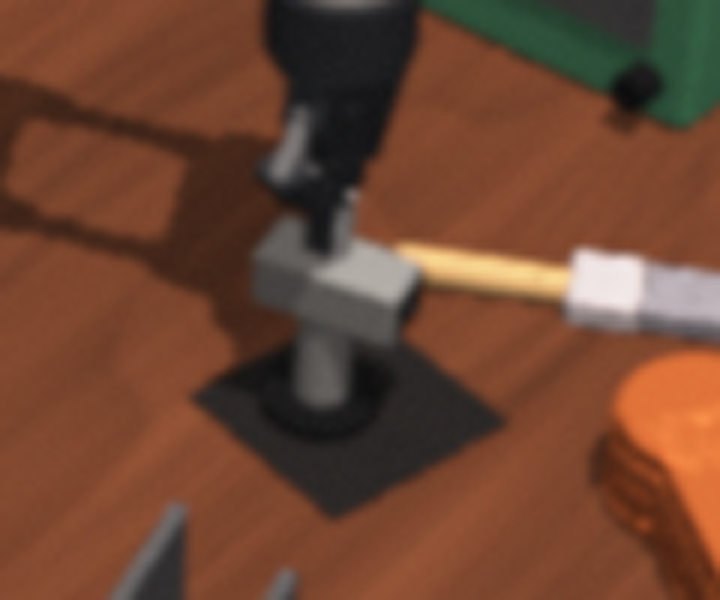

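Call:
{"name": "jog_arm", "arguments": {
  "turn": [
    [0,0,0],
    [0,0,0],
    [0,0,0],
    [0,0,0],
    [0,0,0],
    [0,0,0],
    [0,0,0],
    [0,0,0],
    [0,0,0],
    [0,0,0],
    [0,0,0],
    [0,0,0],
    [0,0,0],
    [0,0,0],
    [0,0,0],
    [0,0,0]
  ],
  "delta_pos": [
    [0,0,0],
    [0,0,0],
    [0,0,0],
    [0,0,0],
    [0,0,0],
    [0,0,0],
    [0,0,0.01],
    [0,0,0.01],
    [0,0,0.005],
    [0,0,0],
    [0,0,0],
    [0,0,0],
    [0,0,0],
    [0,0,0],
    [0,0,0],
    [0,0,0]
  ],
  "gripper": [0.085,0.085,0.085,0.085,0.085,0.085,0.085,0.085,0.085,0.0,0.0,0.0,0.0,0.0,0.0,0.0]
}}

```text
time: 4.3
tool_pos: [0.4858, 0.2918, 0.0433]
tcp_rot: [-0.287, 3.127, 0.001]
wrist_force: [0.7, -0.2, 1.5]
width: 0.414
grip_force: 41.2
```

Run:
```python
from h import *
s=read_state();print(s["width"],s["grip_force"],s["tool_pos"],s["wrist_force"],s["time"])
for z in(.043,.07,.105,.11):print(z,(proj(cam("scene"),[.4857,.2915,z])-[300,130])*6)
vision.read_camera("wrist");
w=vision.read_camera("wrist")[:,:,::-1];cv2.imwrite("pics/w3.png",w)
```

```text
0.4136585209575279 41.24552607536316 [0.48577598 0.29177097 0.04328963] [ 0.70599267 -0.22576659  1.53464351] 4.3
0.043 [319.00933819 343.27119349]
0.07 [321.46426661 303.70840912]
0.105 [324.72586838 251.14555377]
0.11 [325.19931621 243.51563097]
```

Run:
```python
from h import *
go([.4602,-.0103,.0855],np.radians(15.3))
```

```text
t 4.4 turn [ 0.0004  0.0011 -0.0838] shift [ 0.1044 -0.2846 -0.0422] w 0.4135844878333281 41.34866774082184
```

View pics/w3.png

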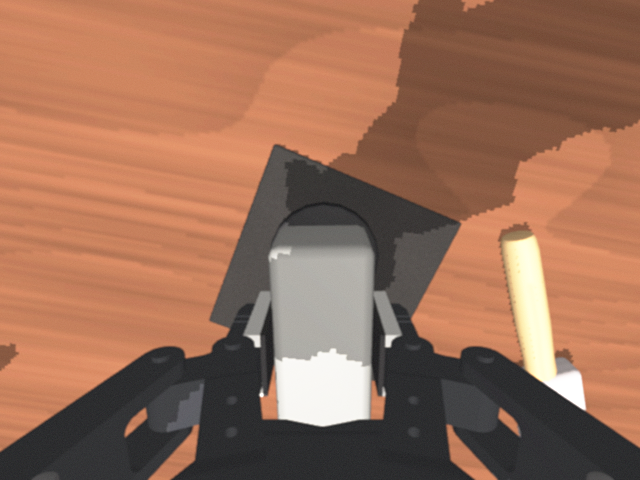

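Call:
{"name": "jog_arm", "arguments": {
  "turn": [
    [0,0,-0.021],
    [0,0,-0.021],
    [0,0,-0.021],
    [0,0,-0.021],
    [0,0,0],
    [0,0,0],
    [0,0,0],
    [0,0,0],
    [0,0,0],
    [0,0,0],
    [0,0,0],
    [0,0,0],
    [0,0,0],
    [0,0,0],
    [0,0,0],
    [0,0,0],
    [0,0,0],
    [0,0,0]
  ],
  "delta_pos": [
    [0,0,-0.0106],
    [0,0,-0.0106],
    [0,0,-0.0106],
    [0,0,-0.0104],
    [0.0054,-0.0145,0],
    [0.01,-0.027,0],
    [0.01,-0.027,0],
    [0.01,-0.027,0],
    [0.01,-0.027,0],
    [0.01,-0.027,0],
    [0.01,-0.027,0],
    [0.01,-0.027,0],
    [0.01,-0.027,0],
    [0.01,-0.027,0],
    [0.006,-0.018,0],
    [0.003,-0.009,0],
    [0,0,0],
    [0,0,0]
  ],
  "gripper": [0,0,0,0,0,0,0,0,0,0,0,0,0,0,0,0,0,0]
}}

```text
time: 5.9
tool_pos: [0.4596, -0.0107, 0.0852]
tcp_rot: [-0.416, 3.114, 0.001]
wrist_force: [0.1, 0.0, -1.4]
width: 0.41
grip_force: 41.0
```

Run:
```python
from h import *
go([.4602,-.0103,.0855],np.radians(15.3))
s=read_state();print(s["wrist_force"])
w=vision.read_camera("scene")[:,:,::-1];t=vision.read_camera("top")[:,:,::-1]
k=lambda a:cv2.resize(a,(400,500),interpolation=2)
cv2.imwrite("pics/c4.png",np.hstack([k(w[180:330,240:360]),k(t[170:320,260:380])]))
```

```text
t 5.9 turn [ 0.0004  0.0004 -0.0014] shift [-0.0006  0.0002 -0.0003] w 0.41021469641444014 40.962849855422974
[ 0.08217557  0.01088615 -1.41819896]
```

View pics/c4.png

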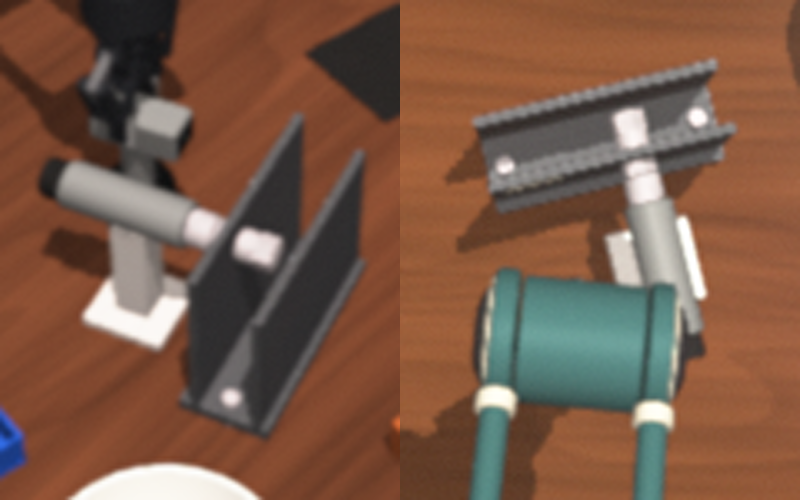

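Call:
{"name": "jog_arm", "arguments": {
  "turn": [
    [0,0,0],
    [0,0,0],
    [0,0,0],
    [0,0,0],
    [0,0,0],
    [0,0,0],
    [0,0,0],
    [0,0,0],
    [0,0,0],
    [0,0,0],
    [0,0,0],
    [0,0,0],
    [0,0,0],
    [0,0,0]
  ],
  "delta_pos": [
    [0,0,0],
    [0,0,0],
    [0,0,0],
    [0,0,0],
    [0,0,0],
    [0,0,0],
    [0,0,0],
    [0,0,0],
    [0,0,0],
    [0,0,0],
    [0,0,0],
    [0,0,0],
    [0,0,0],
    [0,0,0]
  ],
  "gripper": [0,0,0,0,0,0,0,0,0,0,0,0,0,0]
}}

```text
time: 7.17
tool_pos: [0.4598, -0.0105, 0.085]
tcp_rot: [-0.418, 3.114, -0.0]
wrist_force: [-0.4, -0.4, -2.1]
width: 0.412
grip_force: 41.0
```

Run:
```python
from h import *
# independent check: window end of scanner & label-end of plate in scene view
C=cam("scene")
bx=np.array([.9646,.264,0]);by=np.array([-.264,.9646,0]);o=np.array([.6089,-.0577,0])
def s2(X): return (proj(C,X)-[240,180])*[400/120,500/150]
for n,p in dict(frontL=(0,.12,.16),frontR=(0,-.08,.16),rearL=(.054,.12,.14),rearR=(.054,-.08,.14),head=(.026,0,.125)).items():
    print(n,s2(o+p[0]*bx+p[1]*by+[0,0,p[2]]))
g=np.array([.4602,-.0103,.13])
for n,p in dict(winTopR=(.045,-.018,.017),winBotR=(.045,-.018,-.017),winTopL=(.045,.018,.017)).items():print(n,s2(g+p[0]*bx+p[1]*by+[0,0,p[2]]))
```

```text
frontL [297.40201401 113.11129976]
frontR [188.67070361 284.62047252]
rearL [358.58339111 150.55586242]
rearR [254.83546949 325.45658066]
head [264.92807893 253.6276448 ]
winTopR [172.86901804 135.40896958]
winBotR [174.03238052 164.80457323]
winTopL [192.35294886 107.063712  ]
```

Run:
```python
from h import *
go([.492,.295,.0437],np.radians(15.3))
```

```text
t 7.1667 turn [-0.      0.      0.0002] shift [-0.1117  0.2862  0.0413] w 0.41218832025472835 40.96006214618683
```

Call:
{"name": "jog_arm", "arguments": {
  "turn": [
    [0,0,0],
    [0,0,0],
    [0,0,0],
    [0,0,0],
    [0,0,0],
    [0,0,0],
    [0,0,0],
    [0,0,0],
    [0,0,0],
    [0,0,0],
    [0,0,0],
    [0,0,0],
    [0,0,0],
    [0,0,0],
    [0,0,0],
    [0,0,0],
    [0,0,0],
    [0,0,0]
  ],
  "delta_pos": [
    [-0.0057,0.0142,0],
    [-0.01,0.026,0],
    [-0.01,0.026,0],
    [-0.01,0.026,0],
    [-0.01,0.026,0],
    [-0.01,0.026,0],
    [-0.01,0.026,0],
    [-0.01,0.026,0],
    [-0.01,0.026,0],
    [-0.01,0.026,0],
    [-0.01,0.026,0],
    [-0.006,0.012,0],
    [0,0,0],
    [0,0,0.012],
    [0,0,0.012],
    [0,0,0.01],
    [0,0,0.004],
    [0,0,0]
  ],
  "gripper": [0,0,0,0,0,0,0,0,0,0,0,0,0,0,0,0,0,0]
}}

```text
time: 8.67
tool_pos: [0.4901, 0.2931, 0.0445]
tcp_rot: [0.416, -3.11, 0.003]
wrist_force: [0.9, 0.1, -1.4]
width: 0.415
grip_force: 41.0
```

Run:
```python
from h import *
go([.492,.295,.0433],np.radians(15.3));print(read_state()["wrist_force"])
```

```text
t 8.6667 turn [-0.0011 -0.0045 -0.0011] shift [-0.0023  0.0014  0.0012] w 0.4151273187151144 41.025999784469604
[ 0.85385479  0.11348043 -1.4032521 ]
```

Call:
{"name": "jog_arm", "arguments": {
  "turn": [
    [0,0,0],
    [0,0,0],
    [0,0,0],
    [0,0,0],
    [0,0,0],
    [0,0,0],
    [0,0,0],
    [0,0,0],
    [0,0,0],
    [0,0,0]
  ],
  "delta_pos": [
    [0,0,0.0015],
    [0,0,0],
    [0,0,0],
    [0,0,0],
    [0,0,0],
    [0,0,0],
    [0,0,0],
    [0,0,0],
    [0,0,0],
    [0,0,0]
  ],
  "gripper": [0,0,0.04,0.05,0.06,0.085,0.085,0.085,0.085,0.085]
}}

```text
time: 9.5
tool_pos: [0.4919, 0.2951, 0.0455]
tcp_rot: [-0.419, 3.114, 0.0]
wrist_force: [-0.9, -0.9, -0.7]
width: 0.997
grip_force: 0.0
```

Call:
{"name": "jog_arm", "arguments": {
  "turn": [
    [0,0,0],
    [0,0,0],
    [0,0,0],
    [0,0,0],
    [0,0,0],
    [0,0,0],
    [0,0,0],
    [0,0,0],
    [0,0,0],
    [0,0,0]
  ],
  "delta_pos": [
    [0,0,-0.01],
    [0,0,-0.025],
    [0,0,-0.03],
    [0,0,-0.035],
    [0,0,-0.035],
    [0,0,-0.035],
    [0,0,-0.035],
    [0,0,0],
    [0,0,0],
    [0,0,0]
  ],
  "gripper": [0.085,0.085,0.085,0.085,0.085,0.085,0.085,0.085,0.085,0.085]
}}

```text
time: 10.33
tool_pos: [0.4917, 0.2949, 0.2508]
tcp_rot: [-0.418, 3.113, 0.0]
wrist_force: [-0.0, -0.3, -0.4]
width: 0.994
grip_force: 0.0
```

Run:
```python
from h import *
s=read_state();C=cam("wrist",s);w=vision.read_camera("wrist")[:,:,::-1].copy();cv2.imwrite("pics/w4.png",w)
hsv=cv2.cvtColor(w,cv2.COLOR_BGR2HSV)
m=((hsv[...,1]<60)&(hsv[...,2]>110)).astype(np.uint8);m[:, :260]=0;m[:,400:]=0;m[:130]=0;m[300:]=0
c=max(cv2.findContours(m,0,2)[0],key=cv2.contourArea);r=cv2.minAreaRect(c);print(r)
h=np.array([onz(C,*p,.105) for p in cv2.boxPoints(r)]);print(h.round(4),h.mean(0),[np.linalg.norm(h[i]-h[(i+1)%4]).round(4) for i in range(4)])
print(s["tool_pos"],s["time"],s["width"])
```

```text
((322.4999694824219, 218.99996948242188), (87.99998474121094, 40.99999237060547), 90.0)
[[0.4632 0.2687 0.105 ]
 [0.454  0.3022 0.105 ]
 [0.5299 0.3242 0.105 ]
 [0.5397 0.2884 0.105 ]] [0.49671447 0.29588687 0.105     ] [np.float64(0.0348), np.float64(0.079), np.float64(0.0371), np.float64(0.079)]
[0.49174683 0.29492195 0.25078465] 10.3333 0.9944965578836223
```

Run:
```python
from h import *
go([.634,-.0508,.25],np.radians(15.3))
```

```text
t 10.3833 turn [-0.0005 -0.002   0.0002] shift [-0.0467 -0.3708 -0.0006] w 0.9960295976264848 0.0
```

Call:
{"name": "jog_arm", "arguments": {
  "turn": [
    [0,0,0],
    [0,0,0],
    [0,0,0],
    [0,0,0],
    [0,0,0],
    [0,0,0],
    [0,0,0],
    [0,0,0],
    [0,0,0],
    [0,0,0],
    [0,0,0],
    [0,0,0],
    [0,0,0],
    [0,0,0],
    [0,0,0]
  ],
  "delta_pos": [
    [-0.002,-0.016,0],
    [-0.004,-0.032,0],
    [-0.004,-0.032,0],
    [-0.004,-0.032,0],
    [-0.004,-0.032,0],
    [-0.004,-0.032,0],
    [-0.004,-0.032,0],
    [-0.004,-0.032,0],
    [-0.004,-0.032,0],
    [-0.004,-0.032,0],
    [-0.004,-0.032,0],
    [-0.004,-0.032,0],
    [-0.001,-0.003,0],
    [0,0,0],
    [0,0,0]
  ],
  "gripper": [0.085,0.085,0.085,0.085,0.085,0.085,0.085,0.085,0.085,0.085,0.085,0.085,0.085,0.085,0.085]
}}

```text
time: 11.63
tool_pos: [0.634, -0.0501, 0.2483]
tcp_rot: [0.417, -3.11, -0.003]
wrist_force: [0.6, -0.5, -0.4]
width: 0.992
grip_force: 0.0
```

Run:
```python
from h import *
s=read_state();C=cam("wrist",s);w=vision.read_camera("wrist")[:,:,::-1].copy();cv2.imwrite("pics/w5.png",w);np.save("s5.npy",s,allow_pickle=True)
hsv=cv2.cvtColor(w,cv2.COLOR_BGR2HSV)
bx=np.array([.9646,.264,0]);by=np.array([-.264,.9646,0]);o=np.array([.6089,-.0577,0]);W=lambda x,y,z:o+x*bx+y*by+[0,0,z]
for n,p in dict(head=(.026,0,.125),headtop=(.026,0,.137),fL=(0,.12,.16),fR=(0,-.08,.16),rL=(.054,.12,.14),rR=(.054,-.08,.14)).items():print(n,proj(C,W(*p)).round(1))
m=((hsv[...,1]<70)&(hsv[...,2]>130)).astype(np.uint8);m[300:]=0
for c in cv2.findContours(m,0,2)[0]:
    if cv2.contourArea(c)>60: print(cv2.minAreaRect(c),cv2.contourArea(c),cv2.boundingRect(c))
# value profile across the plates (column offsets from head)
u,v=proj(C,W(.026,.05,.15)).astype(int);print(u,v)
for du in(0,25): print(hsv[150:300:3,u+du,2].tolist(), hsv[150:300:3,u+du,1].tolist())
go([.634,-.0508,.064],np.radians(15.3))
```

```text
head [321.8 221. ]
headtop [321.8 224.4]
fL [490.6 196.1]
fR [209.1 196.5]
rL [471.9 259.1]
rR [221.8 259.5]
((348.5, 259.0), (8.0, 249.0), 90.0) 1669.5 (224, 255, 250, 9)
((332.4955139160156, 215.40499877929688), (38.43264389038086, 48.51645278930664), 87.27368927001953) 1070.5 (308, 196, 49, 40)
((374.5, 197.5), (27.0, 5.0), -0.0) 70.0 (361, 195, 28, 6)
((481.0, 197.0), (8.0, 24.0), 90.0) 133.0 (469, 193, 25, 9)
((256.5, 204.5), (27.0, 89.0), 90.0) 836.5 (212, 191, 90, 28)
((436.4480895996094, 186.48062133789062), (63.10151290893555, 4.82159423828125), 2.009553909301758) 120.0 (405, 183, 64, 6)
((68.0, 228.5), (141.0, 136.0), 90.0) 16147.5 (0, 158, 137, 142)
((355.11627197265625, 83.98888397216797), (7.793828964233398, 74.17174530029297), 1.6602823734283447) 495.0 (351, 47, 10, 75)
((317.2269287109375, 91.43461608886719), (59.41569519042969, 184.90623474121094), 1.9305872917175293) 8679.0 (289, 0, 62, 185)
388 228
[98, 91, 99, 94, 85, 89, 87, 58, 54, 51, 49, 52, 51, 54, 86, 87, 137, 117, 82, 85, 88, 88, 87, 76, 52, 49, 55, 54, 52, 51, 54, 49, 49, 51, 49, 109, 133, 137, 143, 141, 147, 157, 154, 160, 150, 153, 149, 149, 150, 149] [133, 132, 137, 125, 6, 6, 9, 9, 0, 5, 10, 5, 5, 9, 6, 3, 0, 7, 9, 3, 3, 3, 6, 10, 0, 21, 14, 9, 10, 0, 9, 5, 5, 15, 5, 0, 6, 4, 93, 139, 139, 140, 139, 139, 138, 140, 139, 147, 139, 140]
[93, 94, 97, 92, 88, 88, 90, 61, 54, 55, 58, 78, 170, 62, 88, 86, 88, 83, 87, 88, 89, 90, 90, 78, 51, 50, 53, 52, 48, 55, 53, 48, 56, 52, 48, 107, 133, 138, 145, 149, 152, 148, 143, 143, 148, 154, 153, 153, 150, 152] [140, 136, 139, 130, 3, 6, 3, 8, 5, 9, 9, 36, 38, 16, 6, 3, 9, 3, 9, 9, 11, 6, 8, 10, 10, 5, 10, 5, 5, 14, 14, 11, 5, 15, 11, 5, 6, 4, 93, 139, 141, 136, 139, 139, 141, 139, 137, 137, 139, 139]
t 11.6833 turn [ 0.0017 -0.0027  0.0004] shift [ 0.0004 -0.0012  0.1849] w 0.9955057588483448 0.0
```

Call:
{"name": "jog_arm", "arguments": {
  "turn": [
    [0,0,0],
    [0,0,0],
    [0,0,0],
    [0,0,0],
    [0,0,0],
    [0,0,0],
    [0,0,0],
    [0,0,0],
    [0,0,0],
    [0,0,0]
  ],
  "delta_pos": [
    [0,0.0005,0.015],
    [0,0,0.03],
    [0,0,0.03],
    [0,0,0.03],
    [0,0,0.02],
    [0,0,0.015],
    [0,0,0.01],
    [0,0,0.01],
    [0,0,0],
    [0,0,0]
  ],
  "gripper": [0.085,0.085,0.085,0.085,0.085,0.085,0.085,0.085,0.085,0.085]
}}

```text
time: 12.52
tool_pos: [0.635, -0.0493, 0.0906]
tcp_rot: [0.42, -3.113, -0.0]
wrist_force: [-0.5, -0.2, 1.3]
width: 0.997
grip_force: 0.0
```

Run:
```python
from h import *
go([.634,-.0508,.064],np.radians(15.3));print(read_state()["wrist_force"])
```

```text
t 12.5167 turn [ 0.0001 -0.0002  0.0009] shift [ 0.0014 -0.0012  0.0266] w 0.9967233565897881 0.0
[-0.46982221 -0.16169213  1.34767144]
```

Call:
{"name": "jog_arm", "arguments": {
  "turn": [
    [0,0,0],
    [0,0,0],
    [0,0,0],
    [0,0,0],
    [0,0,0],
    [0,0,0],
    [0,0,0]
  ],
  "delta_pos": [
    [0.001,0,0.005],
    [0,0,0.005],
    [0,0,0.005],
    [0,0,0.005],
    [0,0,0.005],
    [0,0,0.001],
    [0,0,0]
  ],
  "gripper": [0.085,0.085,0.085,0.085,0.085,0.085,0.085]
}}

```text
time: 13.1
tool_pos: [0.6334, -0.0502, 0.0635]
tcp_rot: [0.418, -3.112, -0.001]
wrist_force: [-0.4, -0.0, 0.2]
width: 0.994
grip_force: 0.0
```

Call:
{"name": "jog_arm", "arguments": {
  "turn": [
    [0,0,0],
    [0,0,0],
    [0,0,0],
    [0,0,0],
    [0,0,0],
    [0,0,0],
    [0,0,0],
    [0,0,0],
    [0,0,0],
    [0,0,0],
    [0,0,0],
    [0,0,0]
  ],
  "delta_pos": [
    [0,0,0],
    [0,0,0],
    [0,0,0],
    [0,0,0],
    [0,0,0],
    [0,0,0],
    [0,0,0],
    [0,0,0],
    [0,0,0],
    [0,0,0],
    [0,0,0],
    [0,0,0]
  ],
  "gripper": [0,0,0,0,0,0,0,0,0,0,0,0],
  "grip_force": 60
}}

```text
time: 14.1
tool_pos: [0.6338, -0.0483, 0.0653]
tcp_rot: [0.418, -3.114, -0.004]
wrist_force: [-1.4, 5.5, 4.6]
width: 0.28
grip_force: 58.4
```

Run:
```python
from h import *
s=read_state();print(s["width"]*85.4,s["grip_force"],s["tool_pos"],s["wrist_force"],s["torque"],s["time"])
```

```text
23.88989126113612 58.44434844329953 [ 0.63382201 -0.04829797  0.0652582 ] [-1.43861684  5.48755932  4.62027507] [ 0.96315902  0.34143558 -0.01458879] 14.1
```

Call:
{"name": "jog_arm", "arguments": {
  "turn": [
    [0,0,0],
    [0,0,0],
    [0,0,0],
    [0,0,0],
    [0,0,0],
    [0,0,0]
  ],
  "delta_pos": [
    [0,0,0],
    [0,0,0],
    [0,0,0],
    [0,0,0],
    [0,0,0],
    [0,0,0]
  ],
  "gripper": [0,0,0,0,0,0]
}}

```text
time: 14.6
tool_pos: [0.6338, -0.0483, 0.0652]
tcp_rot: [0.418, -3.113, -0.004]
wrist_force: [-1.8, 4.9, 4.3]
width: 0.276
grip_force: 58.4
```

Run:
```python
from h import *
C=cam("top");w=vision.read_camera("top")[:,:,::-1].copy()
hsv=cv2.cvtColor(w,cv2.COLOR_BGR2HSV)[225:290,175:240]
m=((hsv[...,1]<60)&(hsv[...,2]>110)).astype(np.uint8)
c=max(cv2.findContours(m,0,2)[0],key=cv2.contourArea);r=cv2.minAreaRect(c);print(r,onz(C,r[0][0]+175,r[0][1]+225,.105))
a=cv2.cvtColor(cv2.imread("pics/top0.png"),cv2.COLOR_BGR2GRAY)
b=cv2.cvtColor(vision.read_camera("wrist")[:,:,::-1].copy(),cv2.COLOR_BGR2GRAY);cv2.imwrite("pics/w6.png",b)
print(read_state()["width"]*85.4,read_state()["grip_force"])
```

```text
((23.305156707763672, 29.49856948852539), (29.92258644104004, 13.917482376098633), 74.47589111328125) [0.49852569 0.29629154 0.105     ]
23.820886667796348 58.44704216346145
```

Scanner stands on the mat, and the bolt head is gripped at a stable 24 mm. Handing in.

```bash
python3 -c "
from workcell import ticket
print(ticket.finish_job())"
```

```text
the job is handed in; nothing more can be done
None
```

The job is handed in at about 15 s, with no verdict returned. I held the scanner at the label for about 1.3 s and stood it back on its mat within about 5 mm of centre. The bolt head is gripped at about 58 N with the opening steady at 24 mm. The fingertips sat about 40 mm short of the reported TCP, so the grip height rests on my estimate of that offset, and I did not measure that the bolt had stopped turning or recheck the bystanders at the end.

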